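# Turn the tool pot mouth-up and set it against the bench rail

## Robot

A 7-joint arm with a two-finger parallel gripper is mounted at the origin on the work surface. World frame = base frame: x ahead of the robot, y to its left, z up, the work surface at z = 0. Lengths are in m, angles in rad, forces in N, time in s.
With the tool pointing down it reaches from about 0.4 to 0.85 m from the base axis. Payload 10.4 kg.
Tool frame: the origin (TCP) lies midway between the tips of the shut fingers; the grasp point (between the pads) lies 19 mm behind it; z points along the fingers, y is the line along which they close (so a half turn about z gives the same grasp; the last joint's range is limited). The gripper opens to 87 mm and grips with 3 to 60 N. Pads are 19 mm wide; open, the fingers measure 117 mm over their backs; the gripper's body (75 mm by 190 mm) begins 51 mm behind the grasp point.
Start: joints at [-1.199, 0.332, -0.065, 1.46, 0.022, 1.35, -0.088], TCP at [0.24, 0.577, 0.195] pointing down, gripper open.
Joint ranges: [-2.6, 2.6], [-0.5, 2.12], [-1.47, 1.34], [0.16, 2.42], [-1.27, 4.41], [0.06, 2.06], [-2.6, 2.6]. Speed limits (rad/s): [2.22, 2.22, 2.79, 2.79, 3.14, 3.14, 3.14].

## Interface

Orientations are given as a unit quaternion [x, y, z, w].
In Python, from bench import r gives the robot as it stands.
- The arm moves only by the tool move_arm, never from a script. Its argument "targets" is a list of rows, each a list of 3 entries, a list of its own where there are three numbers: the shift along the tool's x, y, z in cm, then the turn, a rotation vector about the tool's x, y, z in rad, then the opening in per cent of the stroke, from 0 (shut) to 100 (fully open). In form: [[[x, y, z], [wx, wy, wz], gripper], ...]. A call has 1 to 20 rows; each row shifts and turns the commanded pose from where the row before left it, along the tool's axes as they then stand; what a row does not reach is not made up. A row lasts 1/8 s, in which the tool goes at most 62.5 mm and 10.7 degrees, less where a joint would pass 70% of its speed; a pose out of reach is approached as far as the arm can. A call with a gripper value outside its range is refused whole. The fingers move at their own pace and stop on an object; "grip_force" is the grip in N (left out, the last holds). Time passes only in rows, so rows that do not move let the fingers close. It gives the time, the measured TCP pose, the force, the opening and the grip force at its end, in the units of the state.
- r.read_state(): the state, without advancing time (a new reading comes with each control period).
- r.camera(name): name is "scene" or "top"; returns a dict with "image" (420x560x3 uint8, blue, green, red), "vertical_fov" (degrees; the focal length in pixels is half the picture's height over the tangent of half this angle, whatever the lens; pixels are square), "cx", "cy" (the principal point, pixels), "k1" (the pictures are not rectified: a ray, as slopes to the right and down, at radius r is drawn at 1 + k1 r^2 times it, then the intrinsics apply), "cam_to_world" (4x4, takes a point from camera to world coordinates). Camera axes: x right, y down, z forward; pixel columns grow to the right and rows downward; lengths in m; the calibration is good to about 2 mm. A picture is of the moment at which its call begins. There is no depth.
- r.close_job(): hands the job in; it is judged then, once.
The state is a dict: "time": time; "joint_positions": joint angles; "joint_vel": joint speeds; "joint_torque": joint torques, N m; "ee_pos": TCP position; "eef_rot": TCP orientation; "ft_force": force on the tool from outside, world axes, zero at the start; "torque": the same for the moment, N m; "width": finger opening in m; "grip_force": force on a finger pad.
Only numpy, scipy, OpenCV 4.12 (cv2) and the standard library are available. Lean on these libraries where they do the work, as an engineer would, in place of code of your own. Each camera call takes 0.05 s, during which the arm holds its last target. There are 200 camera calls.

## Task

The square green tool pot stands upside down on the bench and is too wide to grip: tip it over onto its side, then hook it up by its mouth so that it stands mouth-up, and slide it sideways until one flat side is flush against the dark steel rail, well within the rail's length. Keep the pot on the bench all the while (do not lift it clear), and leave the red tin, the orange bin and the steel round bar where they are.

Things in the scene. Friction and masses are not known exactly. Their poses are not given: they have to be found in the camera images.
- pot: pot of square box section: outside 88 x 88 mm, 120 mm long, walls 5 mm, green; one end open, the other closed by a flush 6 mm bare aluminium plate; about 0.6 kg. Origin: centre of the mouth, in the rim plane. +z runs from mouth to closed end (up while the pot is upside down, down once mouth-up); x and y are square to the sides.
- pot_middle (a point): middle of the pot: on its axis, 60 mm from the mouth plane
- pot_base (a point): centre of the outside of the pot's closed end, 120 mm from the mouth plane
- rail: dark steel stop rail bolted to the bench to the left or right of the pot, running away from the robot: 300 mm long (x), 25 mm thick (y), 40 mm high. Origin: centre of its underside, on the bench; x points away from the robot along the rail. The pot belongs against its long face on the side where the pot starts (12.5 mm from the centre line).
- tin: closed can with a red band, 80 mm across, 90 mm high, standing beyond the pot; origin at the centre of its underside
- bin: open orange plastic bin 160 x 100 mm, 60 mm high, on the other side of the bench from the rail; origin at the centre of its underside, x along its length
- roundbar: steel round bar offcut, 60 mm across, 70 mm high, standing on end beyond the pot; origin at the centre of its underside

How it is judged:
On the way, in this order (a step that is already met when the one before it is completed fails the run):
1. the pot lies on its side on the bench, at rest (angle between pot's own z axis and vertical between 1.45 and 1.69 rad and height (world z) of pot_middle below 0.055 m and linear speed of pot below 0.05 m/s), for 0.2 s.
2. the pot stands mouth-up on the bench (angle between pot's own z axis and vertical above 3.04 rad and height (world z) of pot_base below 0.006 m), for 0.2 s.
At the end, for the whole second after the job is handed in: The pot stands mouth-up flat on the bench (within 3.5 degrees), at rest, one flat side against a long face of the rail (its axis 52 to 62.5 mm from the rail's centre line, so a gap of at most 6 mm; side parallel to the rail within 0.06 rad), its axis within 130 mm of the middle of the rail's length (angle between pot's own z axis and vertical above 3.08 rad and height (world z) of pot_base below 0.005 m and (y of pot in the frame of rail between 0.052 and 0.0625 m or y of pot in the frame of rail between -0.0625 and -0.052 m) and x of pot in the frame of rail between -0.13 and 0.13 m and (angle between the x axis of pot and the y axis of rail, either way round below 0.06 rad or angle between the y axis of pot and the y axis of rail, either way round below 0.06 rad) and linear speed of pot below 0.02 m/s); the robot touches nothing.
It fails at once if the pot is lifted clear of the bench (its middle above 115 mm) (height (world z) of pot_middle above 0.115 m).
It fails at once if the red tin is moved more than 25 mm (distance of tin from where it was at the start of the episode above 0.025 m).
It fails at once if the orange bin is moved more than 25 mm (distance of bin from where it was at the start of the episode above 0.025 m).
It fails at once if the steel round bar is moved more than 25 mm (distance of roundbar from where it was at the start of the episode above 0.025 m).
It also fails if it takes over 72 s, if anything falls off the work surface, if the arm or the gripper's body presses on something with over 40 N, if the wrist force passes 120 N, or if a joint passes its speed limit or range.

## Working session

There is one attempt and no reset: what is moved stays moved. The work goes in short steps, Python scripts to look and compute and a tool call to move; the robot and the scene stay as the last step left them, time stands still between calls to the robot, and variables do not carry over. Pictures are saved under pics/ and viewed, at most 13 in all, crops included, and the job is handed in when it is done.

Besides the shell and the picture viewer there is one more tool, called after "Emit:" by a JSON object that holds its "fn" and its "kwargs", one argument or row to a line. move_arm: Moves the arm, as the interface text tells. Its arguments: {"type":"object","properties":{"targets":{"type":"array"},"grip_force":{"type":"number"}},"required":["targets"]}

```bash
mkdir -p pics; ls; cat > h.py <<'E'
import numpy as np, cv2
from bench import r
def cam(n):
    c=r.camera(n); f=c["image"].shape[0]/2/np.tan(np.radians(c["vertical_fov"])/2)
    c["K"]=np.array([[f,0,c["cx"]],[0,f,c["cy"]],[0,0,1]]); c["T"]=np.array(c["cam_to_world"]); c["image"]=np.array(c["image"]); return c
def ray(c,uv):
    d=(np.array(uv,float)-[c["cx"],c["cy"]])/c["K"][0,0]; s=d.copy()
    for _ in range(20): s=d/(1+c["k1"]*(s@s))
    return c["T"][:3,3], c["T"][:3,:3]@np.array([s[0],s[1],1])
def at(c,uv,z):
    o,d=ray(c,uv); return o+d*(z-o[2])/d[2]
E
python3 - <<'E'
from h import *
a=cam("scene");b=cam("top")
for n,c in(("s",a),("t",b)):
    cv2.imwrite(f"pics/{n}0.png",c["image"]); print(c["T"].round(3).tolist(),c["k1"],c["K"][0,0])
s=r.read_state(); print(s["ee_pos"],s["eef_rot"],s["width"])
E
```

```text
pics
[[-0.095, 0.606, -0.789, 1.683], [0.995, 0.058, -0.076, 0.11], [-0.0, -0.793, -0.609, 0.903], [0.0, 0.0, 0.0, 1.0]] 0.02997908878152573 473.44206045252594
[[0.024, -0.994, 0.111, 0.51], [-1.0, -0.023, 0.009, 0.002], [-0.006, -0.111, -0.994, 1.442], [0.0, 0.0, 0.0, 1.0]] -0.054868467720696916 497.0069171542391
[0.2402835  0.57654845 0.19463491] [ 1.96133249e-01  9.80577045e-01 -6.33658542e-04 -7.19189348e-05] 0.0870005845944394
```

View pics/s0.png

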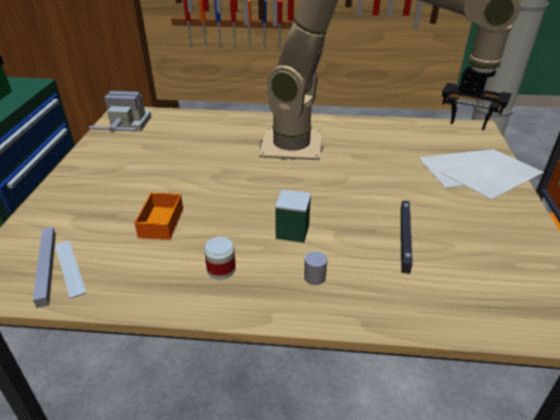

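View pics/t0.png

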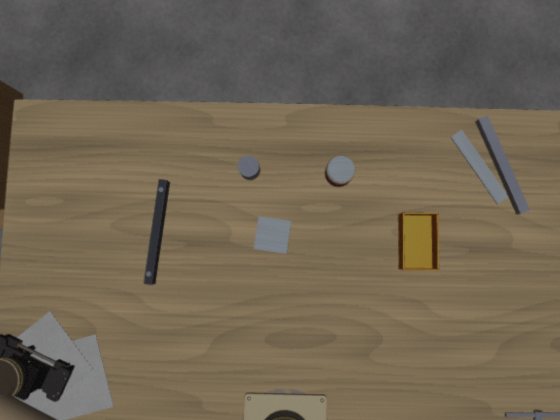

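The scene view shows the upside-down pot at (293,215) and the rail at (406,235). In the top view the pot plate is at (273,235), rail (157,232), round bar (249,167), tin (340,170) and bin (419,240).

```bash
python3 - <<'E'
from h import *
c=cam("top");im=c["image"].astype(int);hsv=cv2.cvtColor(c["image"],cv2.COLOR_BGR2HSV)
def blob(mask,x0,x1,y0,y1):
    m=np.zeros(mask.shape,np.uint8); m[y0:y1,x0:x1]=mask[y0:y1,x0:x1]*255
    cs=cv2.findContours(m,cv2.RETR_EXTERNAL,cv2.CHAIN_APPROX_NONE)[0]; return max(cs,key=cv2.contourArea)
grey=(im[...,0]>im[...,2]-8)
V=hsv[...,2]
for n,mask,box,z in [("rail",V<75,(140,175,170,295),.04),("pot",grey&(V>75),(245,300,205,265),.12),("bar",grey,(230,270,145,185),.07),("tin",grey,(318,362,148,192),.09),("bin",hsv[...,1]>150,(390,450,200,280),.06)]:
    k=blob(mask,*box); P=np.array([at(c,p+0.0,z)[:2] for p in k[:,0]])
    (ce,sz,an)=cv2.minAreaRect((P*1000).astype(np.float32)); print(n,np.round(ce,1),np.round(sz,1),round(an,1),cv2.contourArea(k))
E
```

```text
rail [561.4 375.3] [ 32.9 297. ] 84.4 1017.0
pot [557.4  45.1] [87.5 87.7] 83.2 1021.0
bar [746.3 119.4] [62.6 56.1] 1.7 349.0
tin [ 743.9 -138.2] [72.3 71.1] 45.7 517.0
bin [ 551.3 -360. ] [157.1 109.1] 0.1 2127.5
```

Emit:
{"fn": "move_arm", "kwargs": {
  "targets": [
    [[0,0,0],[0,0,0.161],50],
    [[0,0,0],[0,0,0.161],50],
    [[0,0,0],[0,0,0.161],50],
    [[0,0,0],[0,0,0.161],50],
    [[0,0,0],[0,0,0.161],50],
    [[0,0,0],[0,0,0.161],50],
    [[0,0,0],[0,0,0.161],50],
    [[0,0,0],[0,0,0.161],50]
  ]
}}

```text
time: 1.15
ee_pos: [0.2403, 0.5768, 0.195]
eef_rot: [0.747, 0.664, -0.0, 0.0]
ft_force: [0.5, 0.1, -0.6]
width: 0.0437
grip_force: 0.0
```

Emit:
{"fn": "move_arm", "kwargs": {
  "targets": [
    [[-3.59,2.36,0],[0,0,0],50],
    [[-3.59,2.36,0],[0,0,0],50],
    [[-3.59,2.36,0],[0,0,0],50],
    [[-3.59,2.36,0],[0,0,0],50],
    [[-3.59,2.36,0],[0,0,0],50],
    [[-3.59,2.36,0],[0,0,0],50],
    [[-3.59,2.36,0],[0,0,0],50],
    [[-3.59,2.36,0],[0,0,0],50],
    [[-3.59,2.36,0],[0,0,0],50],
    [[-3.59,2.36,0],[0,0,0],50],
    [[-3.59,2.36,0],[0,0,0],50],
    [[-3.59,2.36,0],[0,0,0],50],
    [[-3.59,2.36,0],[0,0,0],50],
    [[-3.59,2.36,0],[0,0,0],50],
    [[-3.59,2.36,0],[0,0,0],50],
    [[-3.59,2.36,0],[0,0,0],50],
    [[0,0,0],[0,0,0],50]
  ]
}}

```text
time: 3.28
ee_pos: [0.5518, -0.0398, 0.1951]
eef_rot: [0.747, 0.664, -0.001, 0.001]
ft_force: [-0.4, -0.4, -0.2]
width: 0.0434
grip_force: 0.0
```

Emit:
{"fn": "move_arm", "kwargs": {
  "targets": [
    [[0,-0.4,3],[0,0,0],50],
    [[0,0,3],[0,0,0],50],
    [[0,0,3],[0,0,0],50],
    [[1,0,0],[0,0,0],50],
    [[1,0,0],[0,0,0],50],
    [[0.6,0,0],[0,0,0],50],
    [[0.6,0,0],[0,0,0],50],
    [[0.6,0,0],[0,0,0],50],
    [[0.6,0,0],[0,0,0],50],
    [[0.6,0,0],[0,0,0],50],
    [[0.6,0,0],[0,0,0],50]
  ]
}}

```text
time: 4.65
ee_pos: [0.5537, 0.0204, 0.1053]
eef_rot: [0.746, 0.666, -0.0, -0.0]
ft_force: [0.1, -0.0, -0.9]
width: 0.0435
grip_force: 0.0
```

```bash
python3 - <<'E'
from h import *
c=cam("scene"); cv2.imwrite("pics/s1.png",cv2.resize(c["image"][130:300,200:440],None,fx=3,fy=3))
E
```

```text
(no output)
```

View pics/s1.png

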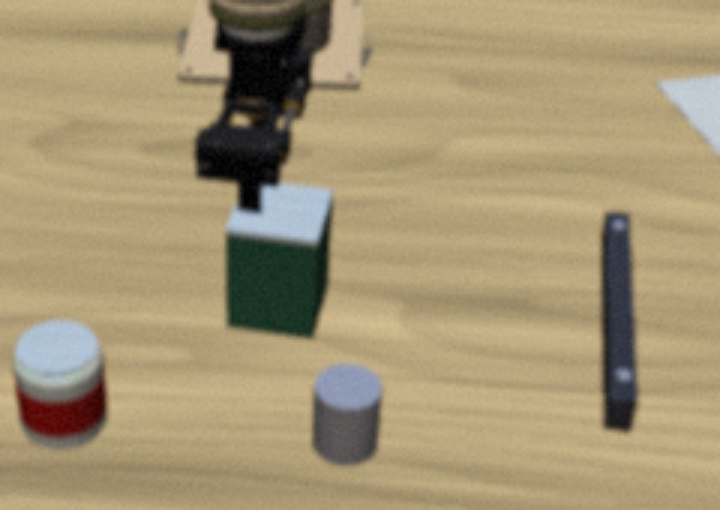

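The fingers appear at the plate's left edge, (250,205) in the crop. The force is near zero and the pot has barely moved, so I'll check from above.

```bash
python3 - <<'E'
from h import *
c=cam("top"); cv2.imwrite("pics/t1.png",cv2.resize(c["image"][140:320,140:360],None,fx=3.3,fy=3.3))
def px(c,P):
    p=c["T"][:3,:3].T@(np.array(P)-c["T"][:3,3]); s=p[:2]/p[2]; return (s*(1+c["k1"]*(s@s))*c["K"][0,0]+[c["cx"],c["cy"]]).round(1)
s=cam("scene");st=r.read_state();p=st["ee_pos"]; print(p,px(c,p),(px(c,p)-[140,140])*3.3,(px(s,p)-[200,130])*3,st["ft_force"],st["torque"])
print([((px(s,[x,y,.12])-[200,130])*3) for x in(.513,.601) for y in (.001,.089)])
E
cat >>h.py <<'E'
def px(c,P):
    p=c["T"][:3,:3].T@(np.array(P)-c["T"][:3,3]); s=p[:2]/p[2]; return (s*(1+c["k1"]*(s@s))*c["K"][0,0]+[c["cx"],c["cy"]]).round(1)
E
```

```text
[0.55370131 0.02039192 0.10527943] [281.5 236.3] [466.95 317.79] [254.4 216.3] [-0.72148879  0.49968393  0.06581371] [-0.0513607  0.0725883  0.0096568]
[array([238.5, 179.7]), array([327.3, 184.5]), array([229.8, 231.3]), array([323.1, 236.4])]
```

View pics/t1.png

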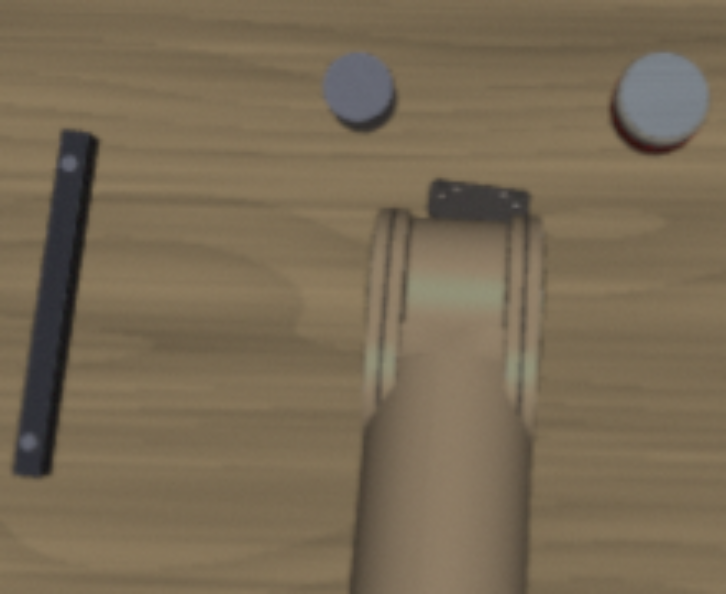

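The pot hasn't moved. The half-open fingertips ride higher than the shut-finger TCP, so they passed above the plate. I'll back off, shut the fingers and push again.

Emit:
{"fn": "move_arm", "kwargs": {
  "targets": [
    [[-2,0,0],[0,0,0],50],
    [[-2.5,0,0],[0,0,0],0],
    [[-2,0,0],[0,0,0],0],
    [[0,0,0],[0,0,0],0],
    [[0,0,0.4],[0,0,0],0],
    [[0,0,0],[0,0,0],0],
    [[1.5,0,0],[0,0,0],0],
    [[1.5,0,0],[0,0,0],0],
    [[0.6,0,0],[0,0,0],0],
    [[0.6,0,0],[0,0,0],0],
    [[0.6,0,0],[0,0,0],0],
    [[0.6,0,0],[0,0,0],0]
  ]
}}

```text
time: 6.3
ee_pos: [0.5525, 0.0093, 0.1014]
eef_rot: [0.746, 0.666, 0.0, 0.0]
ft_force: [0.7, -0.7, -0.5]
width: 0.0004
grip_force: 0.0
```

```bash
python3 - <<'E'
from h import *
c=cam("scene"); cv2.imwrite("pics/s2.png",cv2.resize(c["image"][130:300,200:440],None,fx=3,fy=3))
s=r.read_state();print(s["ft_force"],s["torque"],s["ee_pos"],s["width"])
E
```

```text
[0.42635055 1.19964221 0.10752477] [-0.0509727   0.07252996  0.01773976] [0.55259968 0.01032227 0.10131293] 0.00048171412225840447
```

View pics/s2.png

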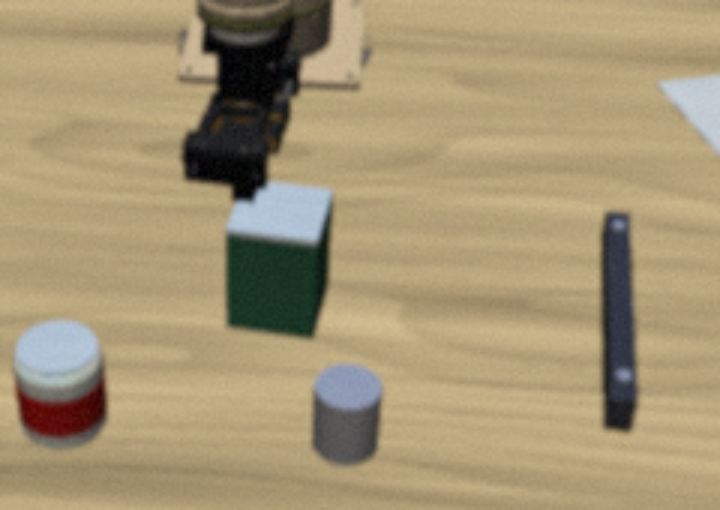

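Emit:
{"fn": "move_arm", "kwargs": {
  "targets": [
    [[-2,0,0],[0,0,0],0],
    [[-2,0,0],[0,0,0],0],
    [[-1,0,0],[0,0,0],0],
    [[0,0,1.5],[0,0,0],0],
    [[0,0,0],[0,0,0],0]
  ]
}}

```text
time: 6.98
ee_pos: [0.5459, -0.04, 0.0847]
eef_rot: [0.745, 0.667, -0.001, -0.001]
ft_force: [0.8, 0.1, 0.3]
width: 0.0001
grip_force: 0.0
```

```bash
python3 - <<'E'
from h import *
c=cam("scene"); cv2.imwrite("pics/s3.png",cv2.resize(c["image"][150:260,240:340],None,fx=5,fy=5))
s=r.read_state();print(s["ft_force"],s["ee_pos"],(px(c,s["ee_pos"])-[240,150])*5)
g=np.radians(-6.8);R=np.array([[np.cos(g),-np.sin(g)],[np.sin(g),np.cos(g)]])
for a,b in((-1,-1),(1,-1),(1,1)):
  q=[.557,.045]+R@[a*.044,b*.044]
  for z in(0,.12): print(a,b,z,(px(c,[*q,z])-[240,150])*5)
E
```

```text
[-0.13060586 -0.10678415  0.21909899] [ 0.54628318 -0.03987006  0.08533071] [124.  275.5]
-1 -1 0 [207. 355.]
-1 -1 0.12 [207.5 195.5]
1 -1 0 [176.5 442.5]
1 -1 0.12 [175.5 279.5]
1 1 0 [321.5 462.5]
1 1 0.12 [328.5 298.5]
```

View pics/s3.png

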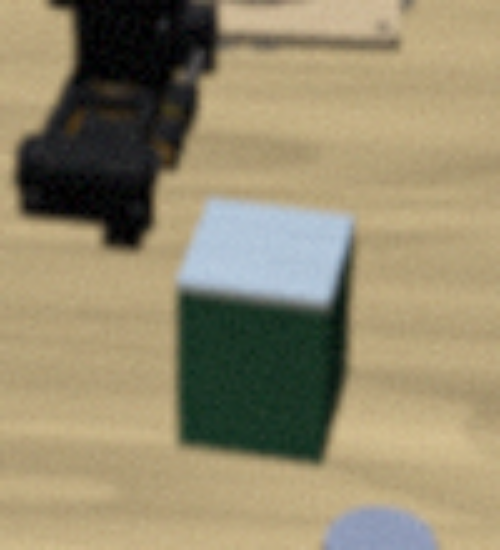

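The fingertip shows at (125,245), about 6 image pixels above where the stated TCP should appear (124,275). The real tips therefore sit about 2.5 cm behind the stated TCP. I'll go lower and push.

Emit:
{"fn": "move_arm", "kwargs": {
  "targets": [
    [[0,0,1.2],[0,0,0],0],
    [[1.5,0.4,0],[0,0,0],0],
    [[1,0,0],[0,0,0],0],
    [[0.6,0,0],[0,0,0],0],
    [[0.6,0,0],[0,0,0],0],
    [[0.6,0,0],[0,0,0],0],
    [[0.6,0,0],[0,0,0],0]
  ]
}}

```text
time: 7.9
ee_pos: [0.5572, 0.0058, 0.0755]
eef_rot: [0.746, 0.666, 0.0, 0.001]
ft_force: [-0.4, -7.5, 8.4]
width: 0.0007
grip_force: 4.1
```

Emit:
{"fn": "move_arm", "kwargs": {
  "targets": [
    [[0.5,0,0],[0,0,0],0],
    [[0.5,0,0],[0,0,0],0]
  ]
}}

```text
time: 8.15
ee_pos: [0.5586, 0.0157, 0.0757]
eef_rot: [0.746, 0.666, 0.0, 0.001]
ft_force: [-0.5, -6.8, 9.7]
width: 0.0006
grip_force: 4.7
```

Emit:
{"fn": "move_arm", "kwargs": {
  "targets": [
    [[0.5,0,0],[0,0,0],0],
    [[0.5,0,0],[0,0,0],0]
  ]
}}

```text
time: 8.4
ee_pos: [0.56, 0.0257, 0.0761]
eef_rot: [0.746, 0.666, 0.001, 0.002]
ft_force: [-1.3, -6.0, 12.1]
width: 0.0008
grip_force: 5.6
```

```bash
python3 - <<'E'
from h import *
c=cam("scene"); cv2.imwrite("pics/s4.png",cv2.resize(c["image"][150:260,240:340],None,fx=5,fy=5))
s=r.read_state();print(s["ft_force"],s["ee_pos"],(px(c,s["ee_pos"])-[240,150])*5)
E
```

```text
[ 0.15735786 -1.58093228  5.25719257] [0.56006477 0.02684131 0.0759807 ] [233.5 308. ]
```

View pics/s4.png

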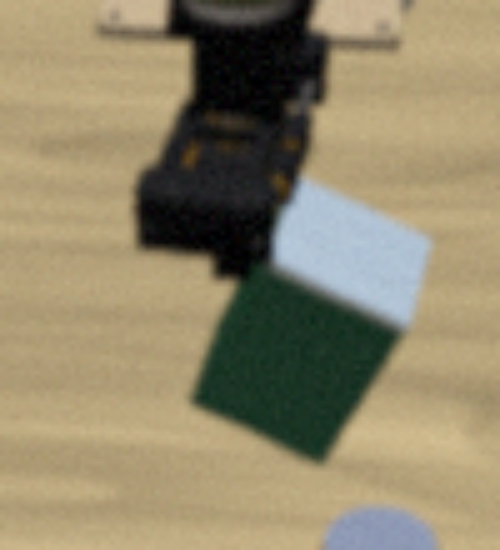

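The pot is tipping about its far rim edge, about 25° so far: lower right corner (322,460) still, plate at (350,255). I'll keep pushing.

Emit:
{"fn": "move_arm", "kwargs": {
  "targets": [
    [[0.5,0,0],[0,0,0],0],
    [[0.5,0,0],[0,0,0],0],
    [[0.5,0,0],[0,0,0],0],
    [[0.5,0,0],[0,0,0],0]
  ]
}}

```text
time: 8.95
ee_pos: [0.5642, 0.0446, 0.0788]
eef_rot: [0.747, 0.665, 0.002, 0.003]
ft_force: [-7.6, -11.7, 39.4]
width: 0.0005
grip_force: 16.4
```

Emit:
{"fn": "move_arm", "kwargs": {
  "targets": [
    [[0.5,0,0],[0,0,0],0],
    [[0.5,0,0],[0,0,0],0],
    [[0.5,0,0],[0,0,0],0],
    [[0.5,0,0],[0,0,0],0],
    [[0,0,0],[0,0,0],0],
    [[0,0,0],[0,0,0],0]
  ]
}}

```text
time: 9.7
ee_pos: [0.5627, 0.0674, 0.0741]
eef_rot: [0.746, 0.666, -0.0, -0.0]
ft_force: [-0.6, 0.8, -0.8]
width: 0.0005
grip_force: 0.0
```

```bash
cat >>h.py <<'E'
def green(c):
    h=cv2.cvtColor(c["image"],cv2.COLOR_BGR2HSV); m=cv2.inRange(h,(55,70,15),(95,255,140)); m[:140]=0
    cs=cv2.findContours(m,cv2.RETR_EXTERNAL,cv2.CHAIN_APPROX_NONE)[0]; return max(cs,key=cv2.contourArea)
E
python3 - <<'E'
from h import *
c=cam("scene"); k=green(c); print(cv2.boundingRect(k),cv2.contourArea(k),cv2.approxPolyDP(k,2.5,True)[:,0].tolist())
s=r.read_state();print(s["ft_force"],s["ee_pos"],s["time"])
E
```

```text
(305, 203, 43, 44) 1422.5 [[309, 203], [305, 240], [341, 246], [347, 208]]
[0.03703556 0.42242667 0.56348995] [0.56262797 0.06729392 0.07393815] 9.75
```

Emit:
{"fn": "move_arm", "kwargs": {
  "targets": [
    [[-3,0,-2],[0,0,0],0],
    [[-5,0,-4],[0,0,0],0],
    [[-5,0,-5],[0,0,0],30],
    [[-5,0,-1],[0,0,0],30],
    [[0,0,0],[0,0,0],30]
  ]
}}

```text
time: 10.38
ee_pos: [0.543, -0.1095, 0.1886]
eef_rot: [0.748, 0.664, 0.0, 0.001]
ft_force: [-0.4, 1.4, -1.1]
width: 0.0216
grip_force: 0.0
```

```bash
python3 - <<'E'
from h import *
c=cam("scene"); t=cam("top"); k=green(c); print(cv2.approxPolyDP(k,2,True)[:,0].tolist())
cv2.imwrite("pics/b5.png",np.hstack([cv2.resize(c["image"][150:270,240:360],(390,390)),cv2.resize(t["image"][165:285,190:310],(390,390))]))
kt=green(t);print(cv2.approxPolyDP(kt,2,True)[:,0].tolist())
for z in(.088,):
  P=np.array([at(t,p+0.,z)[:2]*1000 for p in kt[:,0]]).astype(np.float32); print(cv2.minAreaRect(P),cv2.boxPoints(cv2.minAreaRect(P)).round().tolist())
print(r.read_state()["ee_pos"])
E
```

```text
[[312, 203], [306, 218], [305, 241], [341, 246], [347, 208]]
[[220, 211], [214, 241], [254, 247], [259, 219]]
((570.8998413085938, 143.17510986328125), (114.72163391113281, 83.65869903564453), 82.00829315185547) [[522.0, 92.0], [604.0, 81.0], [620.0, 194.0], [537.0, 206.0]]
[ 0.54337941 -0.10460095  0.18706862]
```

View pics/b5.png

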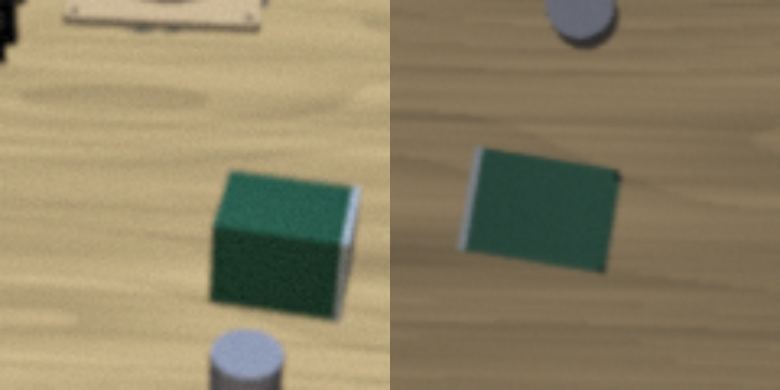

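The pot lies on its side (left half), with the mouth facing −y; in the top view the mouth edge is at about (612,220) and the plate at (470,200). Next I'll tilt the tool to hook the mouth.

Emit:
{"fn": "move_arm", "kwargs": {
  "targets": [
    [[0,0,0],[0,0.15,0],30],
    [[0,0,0],[0,0.15,0],30],
    [[0,0,0],[0,0.15,0],30],
    [[0,0,0],[0,0.15,0],30],
    [[0,0,0],[0,0.15,0],30],
    [[0,0,0],[0,0.15,0],30],
    [[0,0,0],[0,0.15,0],30],
    [[0,0,0],[0,0,0],30]
  ]
}}

```text
time: 11.48
ee_pos: [0.5427, -0.1045, 0.1839]
eef_rot: [0.646, 0.574, 0.372, -0.337]
ft_force: [-0.0, -0.8, 0.4]
width: 0.0259
grip_force: 0.0
```

```bash
cat >>h.py <<'E'
from scipy.spatial.transform import Rotation as Ro
def to(P,s=None):
    s=s or r.read_state(); R=Ro.from_quat(s["eef_rot"]).as_matrix()
    print("R",R.round(3).tolist(),"shift cm tool",(100*R.T@(np.array(P)-s["ee_pos"])).round(2))
E
python3 - <<'E'
from h import *
s=r.read_state(); print(s["ee_pos"],s["joint_positions"]); M=np.array([.563,.086]); a=np.array([.13,.9915])
for d,z in((-.06,.035),(.039,.035)): to([*(M+d*a),z],s)
E
```

```text
[ 0.54265674 -0.10453708  0.18389389] [ 0.21844158  0.65844699  0.58394411  1.56766069 -1.08294499  1.86159119
  0.88826228]
R [[0.063, 0.994, 0.095], [0.492, -0.113, 0.863], [0.868, -0.008, -0.496]] shift cm tool [-6.41 -0.13 18.81]
R [[0.063, 0.994, 0.095], [0.492, -0.113, 0.863], [0.868, -0.008, -0.496]] shift cm tool [-1.5   0.04 27.41]
```

Emit:
{"fn": "move_arm", "kwargs": {
  "targets": [
    [[-1.07,0,3.13],[0,0,0],30],
    [[-1.07,0,3.13],[0,0,0],30],
    [[-1.07,0,3.13],[0,0,0],30],
    [[-1.07,0,3.13],[0,0,0],30],
    [[-1.07,0,3.13],[0,0,0],30],
    [[-1.07,0,3.13],[0,0,0],30],
    [[0,0,0],[0,0,0],30]
  ]
}}

```text
time: 12.35
ee_pos: [0.5577, 0.0293, 0.0382]
eef_rot: [0.644, 0.578, 0.372, -0.335]
ft_force: [-0.1, -0.4, 0.7]
width: 0.0263
grip_force: 0.0
```

```bash
python3 - <<'E'
from h import *
c=cam("scene"); cv2.imwrite("pics/s6.png",cv2.resize(c["image"][140:260,220:360],None,fx=4.5,fy=4.5))
s=r.read_state(); print(s["ft_force"],s["joint_positions"]); M=np.array([.563,.086]); a=np.array([.13,.9915]); print((px(c,s["ee_pos"])-[220,140])*4.5)
to([*(M+.039*a),.035],s)
E
```

```text
[ 0.47080132 -1.27962831 -0.44329854] [ 0.08409888  0.74900544  0.4559972   1.77320942 -1.20655313  1.56219806
  1.02713085]
[300.6 365.4]
R [[0.054, 0.994, 0.094], [0.495, -0.108, 0.862], [0.867, 0.0, -0.498]] shift cm tool [ 4.52 -0.08  8.68]
```

View pics/s6.png

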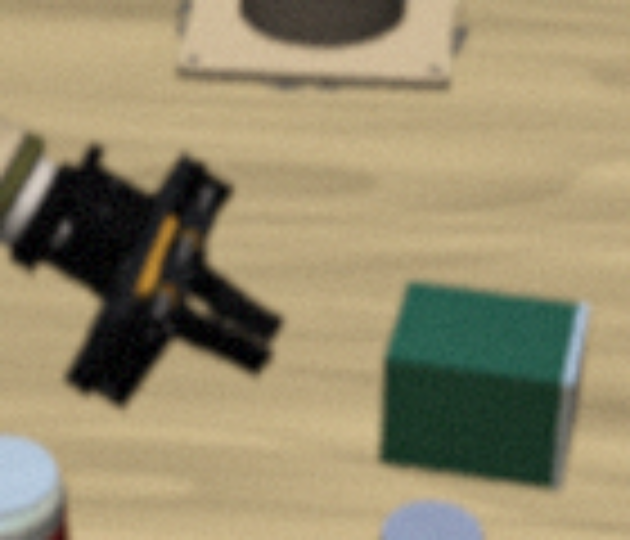

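The fingertips show at about (272,345), 24 mm behind the reported TCP (300,365), which confirms the offset. The mouth's left edge is at (385,400). I'll reduce the tilt slightly and insert.

Emit:
{"fn": "move_arm", "kwargs": {
  "targets": [
    [[0,0,0],[0,-0.15,0],30],
    [[0.93,0,1.34],[0,0,0],30],
    [[0.93,0,1.34],[0,0,0],30],
    [[0.93,0,1.34],[0,0,0],30],
    [[0.93,0,1.34],[0,0,0],30],
    [[0.93,0,1.34],[0,0,0],30],
    [[0.93,0,1.34],[0,0,0],30],
    [[0,0,0],[0,0,0],30]
  ]
}}

```text
time: 13.4
ee_pos: [0.5689, 0.1243, 0.0323]
eef_rot: [0.671, 0.601, 0.324, -0.291]
ft_force: [-0.4, -0.2, -0.9]
width: 0.0265
grip_force: 0.0
```

```bash
python3 - <<'E'
from h import *
c=cam("scene"); s=r.read_state(); print(s["ft_force"],s["joint_positions"],s["ee_pos"])
k=green(c); print(cv2.approxPolyDP(k,2,True)[:,0].tolist())
R=Ro.from_quat(s["eef_rot"]).as_matrix(); print(R.round(3).tolist())
E
```

```text
[ 0.62797878 -0.05865906 -0.46997386] [-0.12663574  0.6061887   0.43169773  1.88139664 -1.2077529   1.30991465
  0.88029266] [0.56910757 0.1230552  0.03221639]
[[312, 203], [304, 218], [305, 241], [341, 246], [347, 208]]
[[0.069, 0.994, 0.087], [0.618, -0.111, 0.779], [0.783, -0.0, -0.621]]
```

```bash
python3 - <<'E'
from h import *
s=r.read_state(); M=np.array([.563,.086]); a=np.array([.13,.9915])
p=s["ee_pos"]; cur=np.array([(p[:2]-M)@a,p[2]]); R=Ro.from_quat(s["eef_rot"]).as_matrix(); th=np.arctan2(np.hypot(*R[:2,2]),-R[2,2]); print(cur,np.degrees(th))
for ph in list(range(0,64,4)):
    f=np.radians(ph); t2=np.radians(np.interp(ph,[0,20,60],[51.5,47,28]))
    L=np.array([.12-.12*np.cos(f)+.083*np.sin(f), .12*np.sin(f)+.083*np.cos(f)])
    zz=np.array([np.sin(t2),-np.cos(t2)]); xx=np.array([np.cos(t2),np.sin(t2)])
    T=L+.05*zz-.0095*xx; d=(T-cur)*100; x0=np.array([np.cos(th),np.sin(th)]); z0=np.array([np.sin(th),-np.cos(th)])
    print(ph,"x %.2f z %.2f wy %.3f"%(d@x0,d@z0,t2-th), T.round(3)); cur,th=T,t2
E
```

```text
[0.03753421 0.03221639] 51.581836530480736
0 x 0.69 z -1.10 wy -0.001 [0.033 0.044]
4 x 0.94 z -0.05 wy -0.016 [0.039 0.052]
8 x 0.94 z 0.01 wy -0.016 [0.045 0.059]
12 x 0.94 z 0.06 wy -0.016 [0.051 0.066]
16 x 0.93 z 0.12 wy -0.016 [0.058 0.072]
20 x 0.92 z 0.17 wy -0.016 [0.066 0.078]
24 x 0.82 z 0.21 wy -0.033 [0.073 0.083]
28 x 0.81 z 0.24 wy -0.033 [0.08  0.087]
32 x 0.80 z 0.28 wy -0.033 [0.088 0.09 ]
36 x 0.79 z 0.31 wy -0.033 [0.096 0.093]
40 x 0.78 z 0.35 wy -0.033 [0.104 0.095]
44 x 0.76 z 0.38 wy -0.033 [0.113 0.097]
48 x 0.75 z 0.42 wy -0.033 [0.121 0.098]
52 x 0.73 z 0.45 wy -0.033 [0.13  0.098]
56 x 0.71 z 0.48 wy -0.033 [0.138 0.098]
60 x 0.69 z 0.51 wy -0.033 [0.147 0.097]
```

Emit:
{"fn": "move_arm", "kwargs": {
  "targets": [
    [[0.7,0,-0.6],[0,0,0],30],
    [[0.94,0,0],[0,-0.016,0],30],
    [[0.94,0,0],[0,-0.016,0],30],
    [[0.94,0,0.06],[0,-0.016,0],30],
    [[0.93,0,0.12],[0,-0.016,0],30],
    [[0.92,0,0.17],[0,-0.016,0],30]
  ]
}}

```text
time: 14.2
ee_pos: [0.573, 0.1556, 0.0753]
eef_rot: [0.684, 0.611, 0.297, -0.265]
ft_force: [1.1, -1.4, -0.2]
width: 0.0262
grip_force: 0.6
```

```bash
python3 - <<'E'
from h import *
c=cam("scene"); cv2.imwrite("pics/s7.png",cv2.resize(c["image"][140:260,240:380],None,fx=4.5,fy=4.5))
s=r.read_state(); print(s["ft_force"],s["joint_positions"],s["ee_pos"])
E
```

```text
[2.20813095 1.282588   1.2236044 ] [-0.25022982  0.47334236  0.45834473  1.88951921 -1.12496476  1.23784218
  0.70020404] [0.57329786 0.15721839 0.07647243]
```

View pics/s7.png

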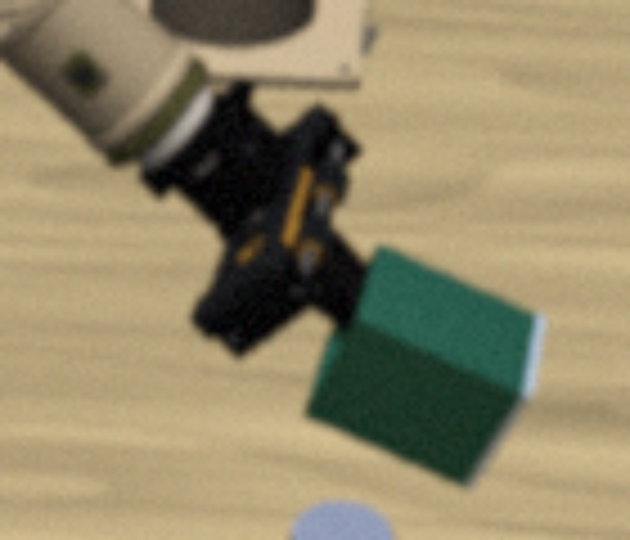

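The mouth is raised by about 25°, hooked on the fingers, and the base corner (468,485) hasn't moved. I'll continue along the arc.

Emit:
{"fn": "move_arm", "kwargs": {
  "targets": [
    [[0.82,0,0.21],[0,-0.033,0],30],
    [[0.81,0,0.24],[0,-0.033,0],30],
    [[0.8,0,0.28],[0,-0.033,0],30],
    [[0.79,0,0.31],[0,-0.033,0],30],
    [[0.78,0,0.35],[0,-0.033,0],30],
    [[0.76,0,0.38],[0,-0.033,0],30]
  ]
}}

```text
time: 15.0
ee_pos: [0.5778, 0.2021, 0.0936]
eef_rot: [0.71, 0.635, 0.228, -0.204]
ft_force: [0.4, 0.4, -0.5]
width: 0.0261
grip_force: 0.2
```

Emit:
{"fn": "move_arm", "kwargs": {
  "targets": [
    [[0.75,0,0.42],[0,-0.033,0],30],
    [[0.73,0,0.45],[0,-0.033,0],30],
    [[0.71,0,0.48],[0,-0.033,0],30],
    [[0.69,0,0.51],[0,-0.033,0],30],
    [[0,0,0],[0,0,0],30],
    [[0,0,0],[0,0,0],30]
  ]
}}

```text
time: 15.75
ee_pos: [0.5814, 0.2357, 0.0935]
eef_rot: [0.723, 0.647, 0.181, -0.162]
ft_force: [-1.6, 1.4, 0.9]
width: 0.0263
grip_force: 1.3
```

```bash
python3 - <<'E'
from h import *
c=cam("scene"); cv2.imwrite("pics/s8.png",cv2.resize(c["image"][140:270,260:430],None,fx=4.5,fy=4.5))
s=r.read_state(); print(s["ft_force"],s["joint_positions"],s["ee_pos"])
k=green(c); print(cv2.approxPolyDP(k,2,True)[:,0].tolist())
E
```

```text
[-1.30052976  2.71763064  1.82752434] [-0.60476651  0.35472639  0.50314312  1.81267532 -0.7726924   1.03226555
  0.16636851] [0.58154439 0.23530678 0.0934912 ]
[[359, 201], [355, 207], [358, 210], [349, 212], [346, 245], [374, 249], [379, 203]]
```

View pics/s8.png

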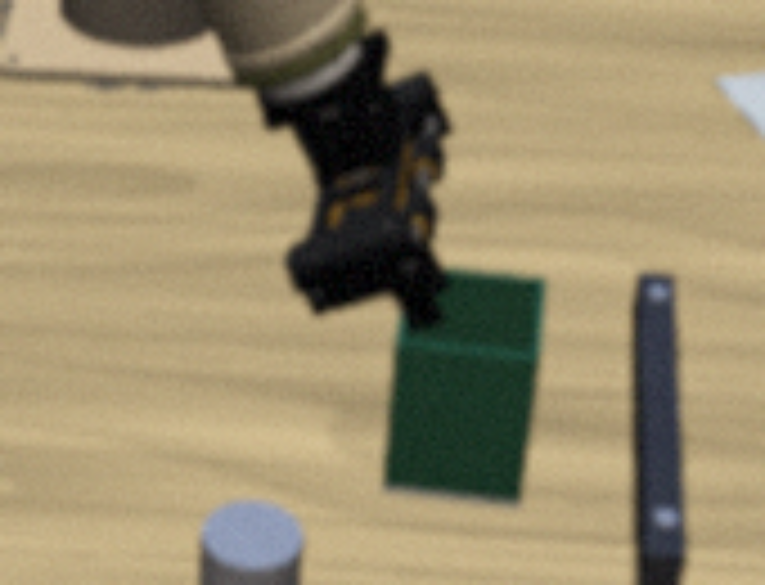

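The pot stands mouth-up, with the rim at (470,310) and its base at (455,495), clear of the rail. I'll withdraw upward and straighten the tool.

Emit:
{"fn": "move_arm", "kwargs": {
  "targets": [
    [[0.7,0,-1.3],[0,0,0],30],
    [[1,0,-2],[0,0,0],30],
    [[1.5,0,-3],[0,0,0],30],
    [[1.5,0,-3],[0,0,0],30],
    [[-2,0,-2],[0,-0.15,0],0],
    [[-4,0,0],[0,-0.15,0],0],
    [[-5,0,0],[0,-0.15,0],0],
    [[-5,0,0],[0,-0.05,0],0],
    [[-5,0,0],[0,0,0],0],
    [[0,0,0],[0,0,0],0]
  ]
}}

```text
time: 17.05
ee_pos: [0.558, 0.0151, 0.1837]
eef_rot: [0.748, 0.663, -0.003, 0.004]
ft_force: [-0.2, 1.2, -0.9]
width: 0.0003
grip_force: 0.0
```

```bash
cat > m.py <<'E'
from h import *
c=cam("scene");t=cam("top"); s=r.read_state(); print(s["ft_force"],s["ee_pos"],s["time"])
k=green(t); P=np.array([at(t,p+0.,.12)[:2]*1000 for p in k[:,0]]).astype(np.float32); print("rim",cv2.minAreaRect(P))
q=cv2.approxPolyDP(green(c),2,True)[:,0]; print(q.tolist()); b=sorted(q.tolist(),key=lambda v:-v[1])[:2]
print("front base edge",[at(c,v,.004).round(3).tolist() for v in b])
R=Ro.from_quat(s["eef_rot"]).as_matrix(); print(R.round(3).tolist())
E
python3 m.py
```

```text
[0.50267797 0.14206191 0.10244546] [0.55826056 0.02001561 0.18302483] 17.15
rim ((584.2374877929688, 243.66436767578125), (98.89070129394531, 83.70423126220703), 83.38020324707031)
[[352, 200], [346, 246], [373, 250], [380, 203]]
front base edge [[0.625, 0.283, 0.004], [0.615, 0.206, 0.004]]
[[0.114, 0.993, 0.001], [0.993, -0.114, -0.009], [-0.009, 0.002, -1.0]]
```

Emit:
{"fn": "move_arm", "kwargs": {
  "targets": [
    [[0,0,0],[0,0.15,0],40],
    [[0,0,0],[0,0.15,0],40],
    [[0,0,0],[0,0.15,0],40],
    [[0,0,0],[0,0.15,0],40],
    [[0,0,0],[0,0.15,0],40],
    [[0,0,0],[0,0,0],40]
  ]
}}

```text
time: 17.9
ee_pos: [0.5573, 0.0187, 0.18]
eef_rot: [0.697, 0.62, 0.269, -0.242]
ft_force: [0.2, 0.5, -0.3]
width: 0.0342
grip_force: 0.0
```

```bash
python3 - <<'E'
from h import *
s=r.read_state();print(s["ee_pos"],s["joint_positions"])
to([.562,.11,.012],s); to([.569,.171,.012],s)
E
```

```text
[0.55728201 0.01868435 0.18004667] [-0.19800993  0.37024846  0.65651665  1.75397965 -0.91302692  1.48667252
  0.613207  ]
R [[0.088, 0.993, 0.075], [0.733, -0.116, 0.67], [0.674, -0.004, -0.739]] shift cm tool [-4.59 -0.52 18.57]
R [[0.088, 0.993, 0.075], [0.733, -0.116, 0.67], [0.674, -0.004, -0.739]] shift cm tool [-0.05 -0.53 22.7 ]
```

Emit:
{"fn": "move_arm", "kwargs": {
  "targets": [
    [[-0.76,-0.09,3.1],[0,0,0],40],
    [[-0.76,-0.09,3.1],[0,0,0],40],
    [[-0.76,-0.09,3.1],[0,0,0],40],
    [[-0.76,-0.09,3.1],[0,0,0],40],
    [[-0.76,-0.09,3.1],[0,0,0],40],
    [[-0.76,-0.09,3.1],[0,0,0],40],
    [[0,0,0],[0,0,0],40],
    [[1.47,0,1.34],[0,0,0],40],
    [[1.47,0,1.34],[0,0,0],40],
    [[1.47,0,1.34],[0,0,0],40],
    [[0.74,0,0.67],[0,0,0],40],
    [[0.74,0,0.67],[0,0,0],40],
    [[0.74,0,0.67],[0,0,0],40],
    [[0.74,0,0.67],[0,0,0],40],
    [[0.74,0,0.67],[0,0,0],40]
  ]
}}

```text
time: 19.77
ee_pos: [0.5751, 0.2212, 0.0135]
eef_rot: [0.695, 0.621, 0.269, -0.241]
ft_force: [-0.5, -4.8, 1.1]
width: 0.035
grip_force: 2.4
```

```bash
python3 - <<'E'
from h import *
c=cam("scene"); cv2.imwrite("pics/s9.png",cv2.resize(c["image"][140:270,260:430],None,fx=4.5,fy=4.5))
s=r.read_state(); print(s["ft_force"],s["joint_positions"],s["ee_pos"])
E
python3 m.py
```

```text
[ 0.11768493 -0.81679678 -0.19131   ] [-0.3968539   0.53264357  0.44236369  1.92058267 -1.19219116  1.06727689
  0.67720495] [0.57501511 0.22263714 0.01369529]
[-0.06422701 -0.62318287 -0.43026031] [0.57488131 0.22167356 0.01377804] 19.925
rim ((584.7799072265625, 248.24778747558594), (99.70709991455078, 83.43506622314453), 83.599609375)
[[354, 200], [348, 246], [375, 250], [382, 203]]
front base edge [[0.625, 0.289, 0.004], [0.614, 0.212, 0.004]]
[[0.082, 0.994, 0.075], [0.734, -0.111, 0.67], [0.674, 0.0, -0.738]]
```

View pics/s9.png

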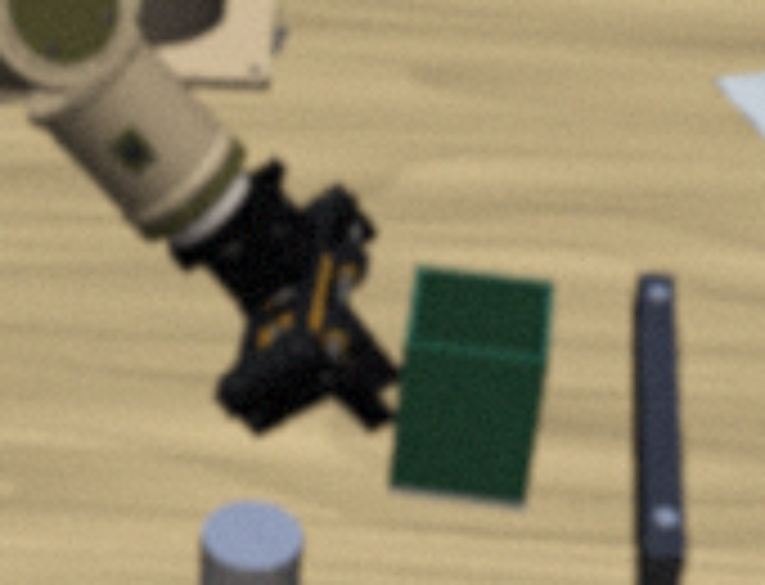

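The fingers are pushing low on the pot and it slides upright, with yaw parallel to the rail. I'll continue, then creep up to contact.

Emit:
{"fn": "move_arm", "kwargs": {
  "targets": [
    [[0.74,0,0.67],[0,0,0],40],
    [[0.74,0,0.67],[0,0,0],40],
    [[0.74,0,0.67],[0,0,0],40],
    [[0.74,0,0.67],[0,0,0],40],
    [[0.74,0,0.67],[0,0,0],40],
    [[0.37,0,0.33],[0,0,0],40],
    [[0,0,0],[0,0,0],40]
  ]
}}

```text
time: 20.8
ee_pos: [0.5807, 0.2767, 0.0142]
eef_rot: [0.695, 0.622, 0.27, -0.241]
ft_force: [1.1, -1.0, -1.1]
width: 0.035
grip_force: 0.1
```

```bash
python3 m.py; python3 -c "
from h import *
print(r.read_state()['joint_positions'])"
```

```text
[-0.05823936 -0.19229433 -0.16094996] [0.58097782 0.27628802 0.01432073] 20.9
rim ((589.4046630859375, 301.73822021484375), (106.55550384521484, 87.38389587402344), 82.90609741210938)
[[373, 202], [367, 248], [394, 253], [401, 235], [403, 205]]
front base edge [[0.633, 0.342, 0.004], [0.618, 0.266, 0.004]]
[[0.082, 0.994, 0.075], [0.733, -0.111, 0.671], [0.675, -0.0, -0.738]]
[-0.44904605  0.53180738  0.39079742  1.90371132 -1.21433117  1.00067777
  0.61212229]
```

Emit:
{"fn": "move_arm", "kwargs": {
  "targets": [
    [[0.3,0,0.27],[0,0,0],40],
    [[0.3,0,0.27],[0,0,0],40],
    [[0.22,0,0.2],[0,0,0],40]
  ]
}}

```text
time: 21.28
ee_pos: [0.5828, 0.2863, 0.0142]
eef_rot: [0.695, 0.621, 0.27, -0.241]
ft_force: [-0.2, -4.3, 1.4]
width: 0.0346
grip_force: 2.4
```

Emit:
{"fn": "move_arm", "kwargs": {
  "targets": [
    [[0.15,0,0.13],[0,0,0],40],
    [[0.15,0,0.13],[0,0,0],40]
  ]
}}

```text
time: 21.52
ee_pos: [0.584, 0.2879, 0.014]
eef_rot: [0.696, 0.621, 0.27, -0.239]
ft_force: [-1.7, -17.3, 7.4]
width: 0.0346
grip_force: 8.9
```

Emit:
{"fn": "move_arm", "kwargs": {
  "targets": [
    [[0.15,0,0.13],[0,0,0],40],
    [[0.15,0,0.13],[0,0,0],40]
  ]
}}

```text
time: 21.78
ee_pos: [0.5851, 0.2885, 0.0137]
eef_rot: [0.697, 0.62, 0.269, -0.238]
ft_force: [-10.4, -32.9, 16.6]
width: 0.035
grip_force: 17.2
```

Contact with the rail: the force rose to 33 N with no further travel, so the pot is pressed flush. I'll back off and check.

Emit:
{"fn": "move_arm", "kwargs": {
  "targets": [
    [[-0.4,0,-0.36],[0,0,0],40],
    [[-1,0,-1],[0,0,0],40],
    [[-2,0,-2],[0,0,0],40],
    [[-2,0,-3],[0,0,0],40],
    [[0,0,-5],[0,0,0],40],
    [[0,0,-6],[0,0,0],40],
    [[0,0,-6],[0,0,0],40],
    [[0,0,0],[0,0,0],40],
    [[0,0,0],[0,0,0],40]
  ]
}}

```text
time: 22.9
ee_pos: [0.5606, 0.0983, 0.15]
eef_rot: [0.695, 0.621, 0.27, -0.241]
ft_force: [-0.7, 1.0, -0.4]
width: 0.0349
grip_force: 0.0
```

```bash
python3 m.py; python3 - <<'E'
from h import *
c=cam("scene");t=cam("top"); cv2.imwrite("pics/f.png",np.hstack([cv2.resize(c["image"][180:290,330:440],(390,390)),cv2.resize(t["image"][170:290,140:260],(390,390))]))
E
```

```text
[-0.73694215 -0.1794045  -0.13935268] [0.56014071 0.09947655 0.14916609] 23.0
rim ((593.0975952148438, 311.00390625), (105.92113494873047, 89.57522583007812), 84.76305389404297)
[[376, 203], [371, 250], [401, 253], [407, 223], [407, 207], [403, 204], [399, 206]]
front base edge [[0.631, 0.362, 0.004], [0.626, 0.277, 0.004]]
[[0.083, 0.994, 0.073], [0.734, -0.11, 0.671], [0.675, -0.002, -0.738]]
```

View pics/f.png

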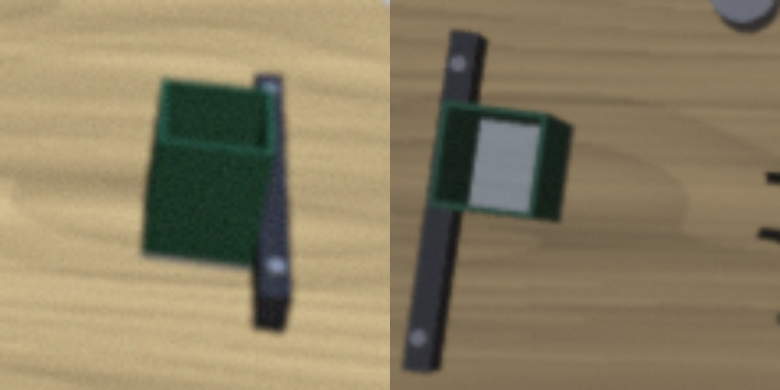

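The pot stands mouth-up with its side flush and parallel against the rail, a little beyond the middle of the rail, and the tool is clear. I'll hand it in.

```bash
python3 -c "
from bench import r
print(r.close_job())"
```

```text
the job is handed in; nothing more can be done
None
```

The job is handed in: the pot went over onto its side, up to mouth-up, and is now flush against the rail near its middle; the tin, bin and round bar were not touched, and no verdict came back.

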